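# Find the loaded tin by feel and shut it in the check chamber

### The arm

A 7-joint arm with a two-finger parallel gripper is mounted at the origin on a cart in front of the work surface, level with it; the furniture and walls round the work are solid. World frame = base frame: x ahead of the robot, y to its left, z up, the work surface at z = 0. Lengths are in m, angles in degrees, forces in N, time in s.
With the tool pointing down it reaches from about 0.425 to 0.8 m from the base axis. Payload 8.3 kg.
Tool frame: the origin (TCP) lies at the very end of the fingers, on their centre line; the grasp point (between the pads) lies 19 mm behind it; y points along the fingers, x is the direction in which the jaws open and shut, and the axes are right-handed (so a half turn about y gives the same grasp; the last joint's range is limited). The gripper opens to 85 mm and grips with 20 to 120 N. Pads are 22 mm wide; open, the fingers measure 114 mm over their backs; the gripper's body (76 mm by 85 mm) begins 54 mm behind the grasp point. The pads swing forward as they close: fully open they stand 13 mm farther back than shut.
Start: joints at [68.646, 21.967, 0.94, 78.501, -0.361, 79.538, -2.664], TCP at [0.191, -0.595, 0.231] pointing down, gripper open.
Joint ranges: [-169.22, 169.22], [-14.56, 117.87], [-87.37, 89.26], [10.42, 133.3], [-82.24, 262.24], [0.94, 117.77], [-172.7, 172.7]. Speed limits (degrees/s): [136.94, 136.94, 172.46, 172.46, 180, 180, 180].

### API

Orientations are given as [roll, pitch, yaw] about the fixed x, y, z axes, in that order (R = Rz(yaw) Ry(pitch) Rx(roll)).
In Python, from bench import read_state, grab_frame, camera_params, close_job gives the robot as it stands.
- The arm moves only by the tool servo_tool, never from a script. Its argument "targets" is a list of rows, each a list of 7 numbers: the finger opening in mm, from 0 to 85.4, then the shift along the world's x, y, z in mm, then the turn, a rotation vector about the world's x, y, z in rad. A call has exactly 8 rows; each row shifts and turns the pose as measured when the row begins; what a row does not reach is not made up. A row lasts 1/10 s, in which the tool goes at most 50 mm and 8.59 degrees, less where a joint would pass 70% of its speed; a pose out of reach is approached as far as the arm can. A call with a gripper value outside its range is refused whole. The fingers move at their own pace and stop on an object; "squeeze" is the grip in N (left out, the last holds). Time passes only in rows, so rows that do not move let the fingers close, or fill a call up. It gives the time, the measured TCP pose, the force and the opening at its end, in the units of the state.
- read_state(): the state, without advancing time (a new reading comes with each control period).
- grab_frame(name): name is "scene" or "top"; returns (picture, depth): 420x560x3 uint8, red, green, blue; 420x560 float32, m along the optical axis (not along the pixel's ray), 0 where there is no reading.
- camera_params(name): a dict with "fx", "fy", "cx", "cy" (pixels), "R" (3x3) and "t" (3): a world point X has camera coordinates R X + t. Camera axes: x right, y down, z forward; pixel columns grow to the right and rows downward; lengths in m; the calibration is good to about 2 mm. A picture is of the moment at which its call begins. camera_params takes no time and is no camera call.
- close_job(): hands the job in, once; it reports no verdict.
The state is a dict: "clock": time; "q": joint angles; "qvel": joint speeds; "joint_torque": joint torques, N m; "position": TCP position; "tcp_rot": TCP orientation; "ft_force": force on the tool from outside, world axes, zero at the start; "moment": the same for the moment, N m; "opening": opening from 0.0 (shut) to 1.0 (fully open).
Only numpy, scipy, OpenCV 4.12 (cv2) and the standard library are available. Lean on these libraries where they do the work, as an engineer would, in place of code of your own. Each camera call takes 0.05 s, during which the arm holds its last target.

### The job

One of the three identical tins holds the check weight and the other two are nearly empty: lift them to feel which is the heavy one, stand it upright in the open drawer of the check chamber, and push the drawer fully home. Leave the two light tins standing upright on the table, never lay a tin over, and do not disturb the two glass vials.

Things in the scene. Friction and masses are not known exactly. Their poses are not given: they have to be found in the camera images.
- tin_a: closed aluminium tin with a lid, 50 mm across (51 at the lid) and 44 mm tall, opaque; origin at the centre of its underside, z up. The three tins look alike: two are nearly empty (about 60 g in all), one holds a steel check weight (340 to 450 g in all). Any of the three may be the heavy one, and only lifting or pushing it tells.
- tin_b: closed aluminium tin with a lid, 50 mm across (51 at the lid) and 44 mm tall, opaque; origin at the centre of its underside, z up. The three tins look alike: two are nearly empty (about 60 g in all), one holds a steel check weight (340 to 450 g in all). Any of the three may be the heavy one, and only lifting or pushing it tells.
- tin_c: closed aluminium tin with a lid, 50 mm across (51 at the lid) and 44 mm tall, opaque; origin at the centre of its underside, z up. The three tins look alike: two are nearly empty (about 60 g in all), one holds a steel check weight (340 to 450 g in all). Any of the three may be the heavy one, and only lifting or pushing it tells.
- chamber: the check chamber: low white and grey instrument with a black display on top, fixed to the table, 200 (x) by 170 (y) by 78 mm tall; origin at the centre of its underside. Its front is its -x side, turned roughly to the robot; the drawer comes out there, along its -x. Inside, the opening is 62 mm high and 146 mm wide. The drawer is part of it.
- drawer (a joint): how far the drawer is open, m: 0 is fully home (front panel against the housing), 0.118 fully out. It starts 95 to 118 mm open, slides with about 3 N of friction, stays where it is left, and stops dead when home.
- drawer_floor (a point): middle of the drawer's flat steel floor, on its upper face (6 mm above the table); axes as the chamber's (x into the chamber). The floor measures 110 mm along x by 110 mm along y; a lip rises 6 mm above it at the sides and back, and a blue front panel, 10 mm thick, 150 mm wide, reaching 56 mm above the table, closes the front. The tin's centre must stay within 30 mm of this point along x and y to stand flat between the lips.
- drawer_handle (a point): middle of the drawer's steel bar handle: a 10 mm round bar, 64 mm long along y, 36 mm above the table and 26 mm in front of the blue panel's outer face; push it towards the chamber's +x to shut the drawer. Axes as the chamber's.
- vial_blue: glass seed vial with a blue cap, 23 mm across, 60 mm tall, standing behind the tins; a bystander to be left alone. Origin at the centre of its underside
- vial_white: glass seed vial with a white cap, 23 mm across, 60 mm tall, standing behind the tins; a bystander to be left alone. Origin at the centre of its underside

How it is judged (in metres and radians):
On the way:
1. the heavy tin stands in the open drawer (((x of tin_a in the frame of drawer_floor between -0.034 and 0.034 m and y of tin_a in the frame of drawer_floor between -0.034 and 0.034 m and z of tin_a in the frame of drawer_floor between -0.006 and 0.006 m and angle between tin_a's own z axis and vertical below 0.12 rad and contact force between tin_a and chamber above 2.2 N) or (x of tin_b in the frame of drawer_floor between -0.034 and 0.034 m and y of tin_b in the frame of drawer_floor between -0.034 and 0.034 m and z of tin_b in the frame of drawer_floor between -0.006 and 0.006 m and angle between tin_b's own z axis and vertical below 0.12 rad and contact force between tin_b and chamber above 2.2 N) or (x of tin_c in the frame of drawer_floor between -0.034 and 0.034 m and y of tin_c in the frame of drawer_floor between -0.034 and 0.034 m and z of tin_c in the frame of drawer_floor between -0.006 and 0.006 m and angle between tin_c's own z axis and vertical below 0.12 rad and contact force between tin_c and chamber above 2.2 N)) and value of joint drawer above 0.03 m), for 0.2 s.
At the end, for the whole second after the job is handed in: The heavy tin stands upright (within 0.12 rad) and flat on the drawer's floor, resting on it with its weight (over 2.2 N; a light tin weighs 0.6 N); the drawer is home to within 4 mm; both light tins stand upright and at rest on the table (((x of tin_a in the frame of drawer_floor between -0.034 and 0.034 m and y of tin_a in the frame of drawer_floor between -0.034 and 0.034 m and z of tin_a in the frame of drawer_floor between -0.006 and 0.006 m and angle between each of tin_a, tin_b, tin_c's own z axis and vertical below 0.12 rad and contact force between tin_a and chamber above 2.2 N and height (world z) of each of tin_b, tin_c below 0.005 m and linear speed of each of tin_b, tin_c below 0.02 m/s) or (x of tin_b in the frame of drawer_floor between -0.034 and 0.034 m and y of tin_b in the frame of drawer_floor between -0.034 and 0.034 m and z of tin_b in the frame of drawer_floor between -0.006 and 0.006 m and angle between each of tin_b, tin_a, tin_c's own z axis and vertical below 0.12 rad and contact force between tin_b and chamber above 2.2 N and height (world z) of each of tin_a, tin_c below 0.005 m and linear speed of each of tin_a, tin_c below 0.02 m/s) or (x of tin_c in the frame of drawer_floor between -0.034 and 0.034 m and y of tin_c in the frame of drawer_floor between -0.034 and 0.034 m and z of tin_c in the frame of drawer_floor between -0.006 and 0.006 m and angle between each of tin_c, tin_a, tin_b's own z axis and vertical below 0.12 rad and contact force between tin_c and chamber above 2.2 N and height (world z) of each of tin_a, tin_b below 0.005 m and linear speed of each of tin_a, tin_b below 0.02 m/s)) and value of joint drawer below 0.004 m); the robot touches nothing.
It fails at once if a tin is laid over (tilted more than 0.8 rad) (angle between any of tin_a, tin_b, tin_c's own z axis and vertical above 0.8 rad).
It fails at once if a glass vial is moved more than 30 mm or knocked over (distance of any of vial_blue, vial_white from where it was at the start of the episode above 0.03 m or angle between any of vial_blue, vial_white's own z axis and vertical above 0.5 rad).
It also fails if it takes over 72 s, if anything falls off the work surface, if the arm or the gripper's body presses on something with over 40 N, if the wrist force passes 120 N, or if a joint passes its speed limit or range.

## Working session

There is one attempt and no reset: what is moved stays moved. The work goes in short steps, Python scripts to look and compute and a tool call to move; the robot and the scene stay as the last step left them, time stands still between calls to the robot, and variables do not carry over. Pictures are saved under pics/ and viewed, and the job is handed in when it is done.

Besides the shell and the picture viewer there is one more tool, called after ">>>" in YAML: its name, and indented under it one key for each argument. servo_tool: Moves the arm, as the interface text tells. Its arguments: {"type":"object","properties":{"targets":{"type":"array"},"squeeze":{"type":"number"}},"required":["targets"]}

```bash
mkdir -p pics; ls; cat > h.py <<'E'
import numpy as np, cv2
from bench import *
def pts(name):
    p,d=grab_frame(name); c=camera_params(name)
    v,u=np.mgrid[0:d.shape[0],0:d.shape[1]]
    X=np.stack([(u-c['cx'])/c['fx']*d,(v-c['cy'])/c['fy']*d,d],-1)
    W=(X-np.array(c['t']))@np.array(c['R'])
    W[d==0]=np.nan
    return p,d,W
E
python3 - <<'E'
from h import *
for n in ['scene','top']:
    p,d,W=pts(n); cv2.imwrite(f'pics/{n}0.png',p[...,::-1]); np.save(f'{n}0.npy',W)
    c=camera_params(n); print(n,c)
print(read_state())
E
```

```text
pics
scene {'fx': 389.83994172415953, 'fy': 389.83994172415953, 'cx': 273.9054140535974, 'cy': 209.33907177192296, 'R': array([[ 0.87443232, -0.48499439,  0.01218826],
       [-0.34347184, -0.63662266, -0.69046266],
       [ 0.34262984,  0.59957654, -0.72326535]]), 't': array([-0.53917977,  0.20422426,  0.80286459])}
top {'fx': 519.4883166130728, 'fy': 519.4883166130728, 'cx': 277.7763781959163, 'cy': 210.00324278312985, 'R': array([[ 0.05746939, -0.99834521,  0.0020258 ],
       [-0.97734087, -0.05667411, -0.20394328],
       [ 0.20372061,  0.0097406 , -0.97898061]]), 't': array([-0.05009822,  0.59360348,  1.29674948])}
{'clock': 0.1, 'q': array([68.64839252, 22.01161124,  0.93915736, 78.55685727, -0.35859928,
       79.54025763, -2.66431606]), 'qvel': array([ 0.02653186, -0.04117999,  0.04560754, -0.22846469,  0.00897103,
       -0.05493539,  0.08933996]), 'joint_torque': array([ 5.01780189e-03, -6.29127860e+01,  8.48809853e-01, -3.72757673e+01,
        1.69830053e-02,  1.04943200e-02, -6.66313554e-05]), 'position': array([ 0.19038182, -0.59479441,  0.23035383]), 'tcp_rot': array([-90.00437902,   0.10576074, -72.24917726]), 'ft_force': array([-0.90273132, -0.6088551 , -0.47829074]), 'moment': array([ 0.00968522, -0.02239343,  0.01062267]), 'opening': 1.0016695186823819}
```

View pics/scene0.png

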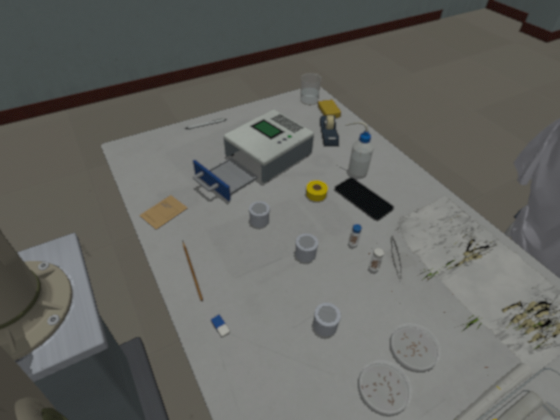

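View pics/top0.png

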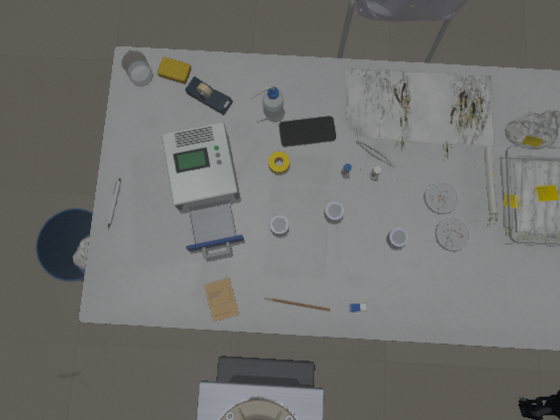

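The top view shows the tins near (280,226), (334,212) and (398,238), and the vials near (347,169) and (377,172). The chamber is near (200,165), with its drawer front near (215,242) and handle near (216,252). Next I'll turn these into world positions.

```bash
python3 - <<'E'
import numpy as np,cv2
W=np.load('top0.npy')
z=W[...,2]
print('table z',np.nanmedian(z[200:300,250:330]))
# tins: lid top
for n,(u,v) in dict(t1=(280,226),t2=(334,212),t3=(398,238),vb=(347,169),vw=(377,172)).items():
    P=W[v-18:v+18,u-18:u+18].reshape(-1,3); h=0.036 if n[0]=='t' else 0.045
    Q=P[P[:,2]>h]; 
    c=(cv2.minEnclosingCircle(Q[:,:2].astype(np.float32)))
    print(n,len(Q),Q.mean(0).round(4),np.array(c[0]).round(4),round(c[1],4),Q[:,2].max().round(4))
# chamber top
P=W[100:230,150:250].reshape(-1,3);Q=P[(P[:,2]>0.070)&(P[:,2]<0.09)]
print('ch',cv2.minAreaRect(Q[:,:2].astype(np.float32)),Q.mean(0), np.median(Q[:,2]))
# panel top
P=W[225:262,180:250].reshape(-1,3);Q=P[(P[:,2]>0.049)&(P[:,2]<0.063)]
print('panel',len(Q),cv2.minAreaRect(Q[:,:2].astype(np.float32)),Q.mean(0))
P=W[242:270,190:250].reshape(-1,3);Q=P[(P[:,2]>0.03)&(P[:,2]<0.046)]
print('handle',len(Q),cv2.minAreaRect(Q[:,:2].astype(np.float32)),Q.mean(0))
p=cv2.imread('pics/top0.png');cv2.imwrite('pics/crop0.png',cv2.resize(p[110:280,140:430],None,fx=2.7,fy=2.7,interpolation=3))
E
```

```text
table z -0.00021779093828799893
t1 292 [ 0.5597 -0.0203  0.0437] [ 0.5606 -0.0202] 0.0259 0.0508
t2 285 [ 0.6056 -0.1645  0.0435] [ 0.606  -0.1646] 0.0259 0.051
t3 298 [ 0.5447 -0.3347  0.0432] [ 0.5446 -0.3348] 0.026 0.0514
vb 60 [ 0.7212 -0.1923  0.0574] [ 0.7222 -0.1936] 0.0113 0.0659
vw 62 [ 0.7194 -0.2713  0.0573] [ 0.7202 -0.2719] 0.0114 0.0647
ch ((0.7068228125572205, 0.20010080933570862), (0.20118224620819092, 0.1700223982334137), 15.195595741271973) [0.70426133 0.19917424 0.07793954] 0.07793890443113707
panel 229 ((0.50262051820755, 0.14471730589866638), (0.011241079308092594, 0.14851582050323486), 15.155633926391602) [0.50213057 0.14483227 0.05522277]
handle 204 ((0.48011523485183716, 0.1514299362897873), (0.0321783572435379, 0.10877437144517899), 15.254799842834473) [0.48096383 0.14198176 0.03939015]
```

View pics/crop0.png

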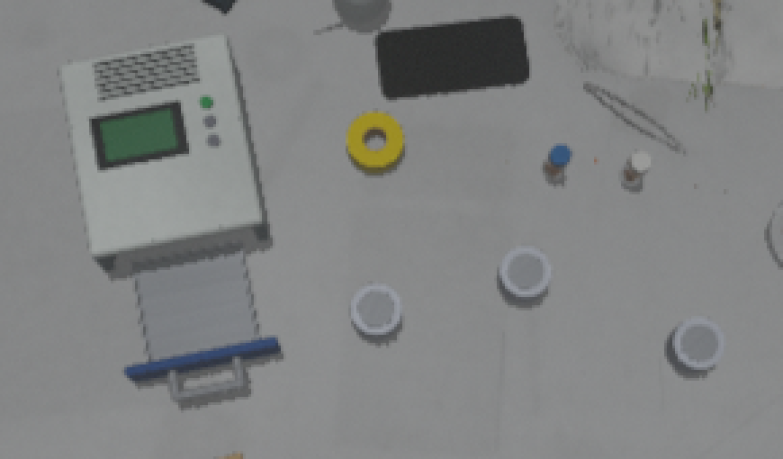

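>>> servo_tool:
  targets:
    - [85, 40, 29, -8, 0, 0, -0.006]
    - [85, 40, 29, -8, 0, 0, -0.006]
    - [85, 40, 29, -8, 0, 0, -0.006]
    - [85, 40, 29, -8, 0, 0, -0.006]
    - [85, 40, 29, -8, 0, 0, -0.006]
    - [85, 40, 29, -8, 0, 0, -0.006]
    - [85, 40, 29, -8, 0, 0, -0.006]
    - [85, 40, 29, -8, 0, 0, -0.006]
  squeeze: 40

```text
clock: 0.9
position: [0.5014, -0.3636, 0.1632]
tcp_rot: [-90.4, 0.2, -76.2]
ft_force: [-0.1, -2.0, -0.2]
opening: 0.994
```

>>> servo_tool:
  targets:
    - [85, 22, 14, -20, 0, 0, 0.012]
    - [85, 21, 14, -20, 0, 0, 0.012]
    - [85, 0, 0, -25, 0, 0, 0]
    - [85, 0, 0, -20, 0, 0, 0]
    - [85, 0, 0, 0, 0, 0, 0]
    - [85, 0, 0, 0, 0, 0, 0]
    - [85, 0, 0, 0, 0, 0, 0]
    - [85, 0, 0, 0, 0, 0, 0]

```text
clock: 1.7
position: [0.553, -0.3226, 0.0734]
tcp_rot: [-90.3, 0.6, -73.9]
ft_force: [0.1, -0.3, -0.8]
opening: 0.997
```

```bash
python3 - <<'E'
from h import *
s=read_state();print(s['position'].round(4),s['tcp_rot'].round(1),s['ft_force'],s['qvel'].round(2))
E
```

```text
[ 0.553  -0.3226  0.0734] [-90.3   0.6 -73.9] [ 0.07231307 -0.30656518 -0.75132628] [ 0.18 -0.61  0.15 -0.37  0.05  0.41  0.06]
```

>>> servo_tool:
  targets:
    - [85, -8, -12, -8, 0, 0, -0.015]
    - [85, 0, 0, -15, 0, 0, 0]
    - [85, 0, 0, -15, 0, 0, 0]
    - [85, 0, 0, -12, 0, 0, 0]
    - [85, 0, 0, -8, 0, 0, 0]
    - [85, 0, 0, 0, 0, 0, 0]
    - [85, 0, 0, 0, 0, 0, 0]
    - [85, 0, 0, 0, 0, 0, 0]

```text
clock: 2.5
position: [0.5434, -0.3371, 0.0111]
tcp_rot: [-90.3, 0.5, -75.0]
ft_force: [-0.9, -0.3, -0.0]
opening: 0.995
```

Positioned. Closing the fingers, then lifting.

>>> servo_tool:
  targets:
    - [40, 0, 0, 0, 0, 0, 0]
    - [40, 0, 0, 0, 0, 0, 0]
    - [40, 0, 0, 0, 0, 0, 0]
    - [40, 0, 0, 0, 0, 0, 0]
    - [40, 0, 0, 0, 0, 0, 0]
    - [40, 0, 0, 0, 0, 0, 0]
    - [40, 0, 0, 0, 0, 0, 0]
    - [40, 0, 0, 0, 0, 0, 0]

```text
clock: 3.3
position: [0.5446, -0.3374, 0.0128]
tcp_rot: [-90.2, 0.4, -75.0]
ft_force: [-0.5, -0.2, -1.0]
opening: 0.575
```

>>> servo_tool:
  targets:
    - [40, 0, 0, 8, 0, 0, 0]
    - [40, 0, 0, 8, 0, 0, 0]
    - [40, 0, 0, 8, 0, 0, 0]
    - [40, 0, 0, 8, 0, 0, 0]
    - [40, 0, 0, 0, 0, 0, 0]
    - [40, 0, 0, 0, 0, 0, 0]
    - [40, 0, 0, 0, 0, 0, 0]
    - [40, 0, 0, 0, 0, 0, 0]

```text
clock: 4.1
position: [0.5435, -0.3368, 0.0469]
tcp_rot: [-90.3, 0.5, -75.0]
ft_force: [-0.3, -0.0, -4.0]
opening: 0.571
```

```bash
python3 - <<'E'
from h import *
for i in range(3):
    p,d,W=pts('top');s=read_state();print(s['position'].round(4),s['tcp_rot'].round(1),s['ft_force'].round(2),s['moment'].round(3),s['joint_torque'].round(2),s['opening'])
p,d,W=pts('scene');cv2.imwrite('pics/s1.png',cv2.resize(p[200:410,220:500,::-1],None,fx=2.5,fy=2.5))
E
```

```text
[ 0.5434 -0.3367  0.0468] [-90.3   0.5 -75. ] [-0.16  0.64 -3.94] [-0.027  0.011  0.001] [-0.000e+00 -7.215e+01 -2.530e+00 -3.443e+01 -1.000e-02  6.000e-02
  0.000e+00] 0.5750104423202363
[ 0.5434 -0.3367  0.0467] [-90.3   0.5 -75. ] [ 1.27  0.   -4.37] [-0.054 -0.006 -0.05 ] [ 0.000e+00 -7.211e+01 -2.530e+00 -3.439e+01 -1.000e-02  6.000e-02
 -0.000e+00] 0.5743878433843598
[ 0.5434 -0.3367  0.0468] [-90.3   0.5 -75. ] [ 0.23  0.35 -3.96] [-0.022 -0.02   0.013] [ 0.000e+00 -7.204e+01 -2.520e+00 -3.435e+01 -1.000e-02  6.000e-02
 -0.000e+00] 0.5690513767573656
```

View pics/s1.png

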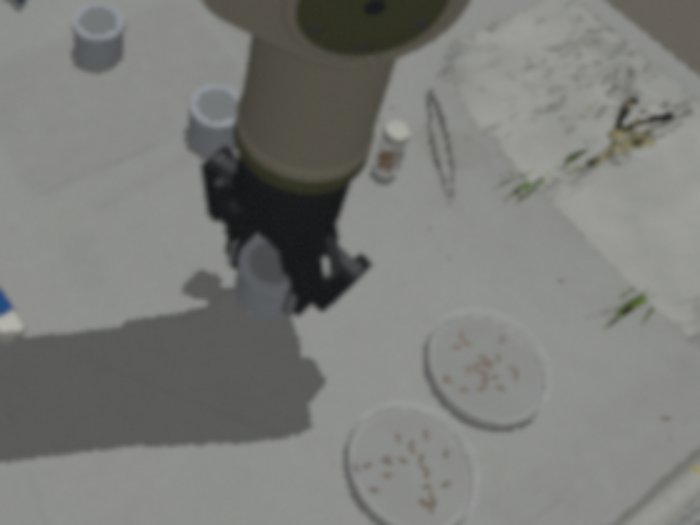

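The wrist reads about −4 N against about −0.5 N unloaded, so this tin weighs roughly 350 g and is the heavy one. I'll carry it high over to the drawer.

>>> servo_tool:
  targets:
    - [40, 0, 0, 30, 0, 0, 0]
    - [40, 0, 10, 40, 0, 0, 0]
    - [40, 0, 25, 20, 0, 0, 0]
    - [40, 0, 40, 0, 0, 0, 0]
    - [40, 0, 45, 0, 0, 0, 0]
    - [40, 0, 45, 0, 0, 0, 0]
    - [40, 0, 45, 0, 0, 0, 0]
    - [40, 0, 45, 0, 0, 0, 0]

```text
clock: 5.1
position: [0.539, -0.0835, 0.1389]
tcp_rot: [-90.4, 0.3, -75.9]
ft_force: [0.8, 0.6, -4.7]
opening: 0.57
```

>>> servo_tool:
  targets:
    - [40, 2, 45, 0, 0, 0, 0]
    - [40, 2, 45, 0, 0, 0, 0]
    - [40, 2, 45, 0, 0, 0, 0]
    - [40, 2, 40, 0, 0, 0, 0]
    - [40, 1, 25, 0, 0, 0, 0]
    - [40, 0, 10, 0, 0, 0, 0]
    - [40, 0, 0, 0, 0, 0, 0]
    - [40, 0, 0, 0, 0, 0, 0]

```text
clock: 5.9
position: [0.5451, 0.143, 0.1401]
tcp_rot: [-90.2, 0.4, -75.3]
ft_force: [0.3, -0.3, -4.5]
opening: 0.577
```

>>> servo_tool:
  targets:
    - [40, 6, 14, 0, 0, 0, 0.008]
    - [40, 0, 0, -10, 0, 0, 0]
    - [40, 0, 0, -20, 0, 0, 0]
    - [40, 0, 0, -20, 0, 0, 0]
    - [40, 0, 0, -15, 0, 0, 0]
    - [40, 0, 0, 0, 0, 0, 0]
    - [40, 0, 0, 0, 0, 0, 0]
    - [40, 0, 0, 0, 0, 0, 0]

```text
clock: 6.7
position: [0.5537, 0.1466, 0.0703]
tcp_rot: [-90.3, 0.1, -75.6]
ft_force: [-0.3, -0.2, -4.7]
opening: 0.571
```

```bash
python3 - <<'E'
from h import *
s=read_state();print(s['position'].round(4),s['tcp_rot'].round(1),s['ft_force'].round(2))
p,d,W=pts('scene');cv2.imwrite('pics/s2.png',cv2.resize(p[90:290,150:400,::-1],None,fx=3,fy=3))
E
```

```text
[0.5537 0.1466 0.0703] [-90.3   0.1 -75.6] [-0.31 -0.17 -4.67]
```

View pics/s2.png

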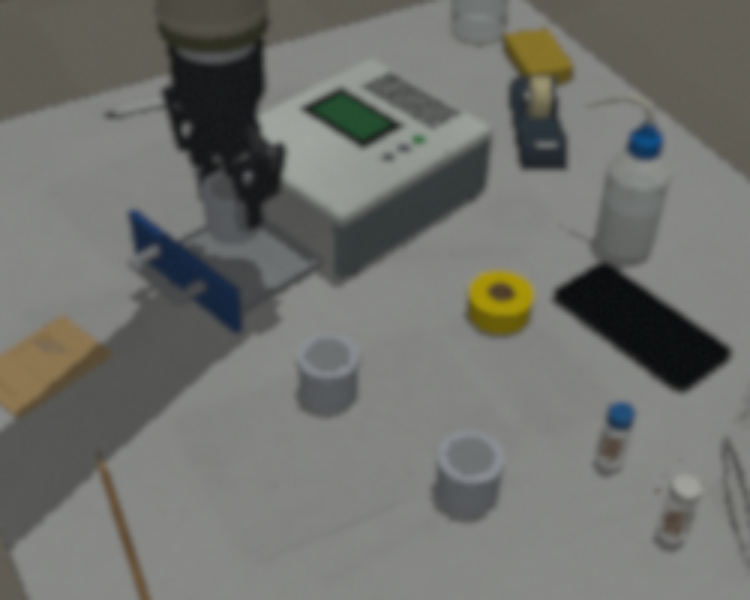

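The tin hangs at about (230,210) in the crop, above the drawer floor and behind the blue panel. The two other tins are still standing. I'll correct y and lower.

>>> servo_tool:
  targets:
    - [40, -3, 12, 0, 0, 0, 0.01]
    - [40, 0, 0, -5, 0, 0, 0]
    - [40, 0, 0, -12, 0, 0, 0]
    - [40, 0, 0, -12, 0, 0, 0]
    - [40, 0, 0, -10, 0, 0, 0]
    - [40, 0, 0, 0, 0, 0, 0]
    - [40, 0, 0, 0, 0, 0, 0]
    - [40, 0, 0, 0, 0, 0, 0]

```text
clock: 7.55
position: [0.551, 0.1603, 0.029]
tcp_rot: [-90.2, 0.1, -75.0]
ft_force: [0.4, 0.6, -3.7]
opening: 0.57
```

>>> servo_tool:
  targets:
    - [40, 0, 0, -4, 0, 0, 0]
    - [40, 0, 0, -4, 0, 0, 0]
    - [40, 0, 0, -1, 0, 0, 0]
    - [40, 0, 0, 0, 0, 0, 0]
    - [40, 0, 0, 0, 0, 0, 0]
    - [40, 0, 0, 0, 0, 0, 0]
    - [40, 0, 0, 0, 0, 0, 0]
    - [40, 0, 0, 0, 0, 0, 0]

```text
clock: 8.35
position: [0.5521, 0.1604, 0.0207]
tcp_rot: [-90.0, 0.1, -75.0]
ft_force: [-0.4, 0.2, -4.7]
opening: 0.572
```

>>> servo_tool:
  targets:
    - [40, 0, 0, -1, 0, 0, 0]
    - [40, 0, 0, -1, 0, 0, 0]
    - [40, 0, 0, -1, 0, 0, 0]
    - [40, 0, 0, 0, 0, 0, 0]
    - [40, 0, 0, 0, 0, 0, 0]
    - [40, 0, 0, 0, 0, 0, 0]
    - [40, 0, 0, 0, 0, 0, 0]
    - [40, 0, 0, 0, 0, 0, 0]

```text
clock: 9.15
position: [0.5531, 0.1606, 0.0188]
tcp_rot: [-89.9, 0.1, -75.0]
ft_force: [0.1, -1.0, -2.3]
opening: 0.571
```

>>> servo_tool:
  targets:
    - [40, 0, 0, -1, 0, 0, 0]
    - [55, 0, 0, 0, 0, 0, 0]
    - [65, 0, 0, 0, 0, 0, 0]
    - [72, 0, 0, 0, 0, 0, 0]
    - [72, 0, 0, 0, 0, 0, 0]
    - [72, 0, 0, 0, 0, 0, 0]
    - [72, 0, 0, 0, 0, 0, 0]
    - [72, 0, 0, 0, 0, 0, 0]

```text
clock: 9.95
position: [0.5549, 0.1614, 0.0197]
tcp_rot: [-89.7, 0.1, -75.0]
ft_force: [0.1, 0.4, 0.2]
opening: 0.843
```

>>> servo_tool:
  targets:
    - [72, 0, 0, 10, 0, 0, 0]
    - [72, 0, 0, 15, 0, 0, 0]
    - [72, 0, 0, 20, 0, 0, 0]
    - [72, 0, 0, 25, 0, 0, 0]
    - [72, 0, 0, 25, 0, 0, 0]
    - [72, 0, 0, 20, 0, 0, 0]
    - [72, -20, 0, 0, 0, 0, 0]
    - [60, -30, 0, 0, 0, 0, 0]

```text
clock: 10.75
position: [0.5068, 0.1616, 0.1485]
tcp_rot: [-89.2, 0.2, -75.1]
ft_force: [0.0, 1.2, -0.3]
opening: 0.711
```

```bash
python3 - <<'E'
from h import *
s=read_state();print(s['position'].round(4),s['tcp_rot'].round(1),s['ft_force'].round(2))
p,d,W=pts('scene');cv2.imwrite('pics/s3.png',cv2.resize(p[90:290,150:400,::-1],None,fx=3,fy=3))
M=(W[...,2]>0.044)&(W[...,2]<0.058)
# drawer-local coordinates
th=np.radians(15.2);L=(W[...,:2]-[0.7068,0.2001])@np.array([[np.cos(th),-np.sin(th)],[np.sin(th),np.cos(th)]])
Q=L[M&(L[...,0]>-0.2)&(L[...,0]<-0.105)&(abs(L[...,1])<0.05)]
print(len(Q),Q.mean(0),cv2.minEnclosingCircle(Q.astype(np.float32)))
E
```

```text
[0.5068 0.1616 0.1485] [-89.2   0.2 -75.1] [ 0.01  1.17 -0.32]
194 [-0.1597831  -0.00093371] ((-0.15715499222278595, -0.0009996751323342323), 0.027388649061322212)
```

View pics/s3.png

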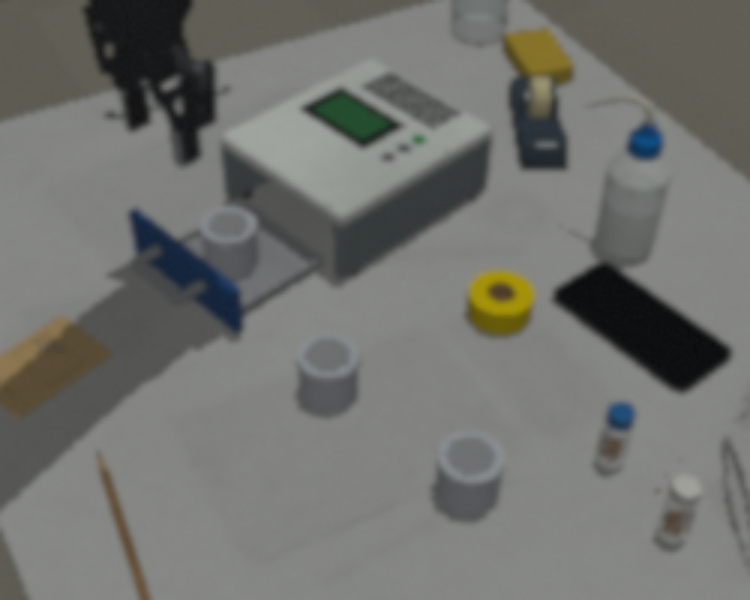

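The heavy tin stands upright at (230,240) in the crop, at local (−0.158, −0.001) against a floor centre of about −0.152. Next I'll close the fingers and come down in front of the handle.

>>> servo_tool:
  targets:
    - [0, -25, -12, 0, 0, 0, 0]
    - [0, -25, -12, 0, 0, 0, 0]
    - [0, -15, -8, 0, 0, 0, 0]
    - [0, -6, -2, 0, 0, 0, 0]
    - [0, 0, 0, 0, 0, 0, 0]
    - [0, 0, 0, 0, 0, 0, 0]
    - [0, 0, 0, 0, 0, 0, 0]
    - [0, 0, 0, 0, 0, 0, 0]

```text
clock: 11.6
position: [0.4309, 0.1307, 0.1563]
tcp_rot: [-88.8, 0.1, -74.7]
ft_force: [-0.3, -0.1, 0.5]
opening: -0.0
```

>>> servo_tool:
  targets:
    - [0, 6, -4, -10, -0.005, 0.02, 0]
    - [0, 0, 0, -25, 0, 0, 0]
    - [0, 0, 0, -25, 0, 0, 0]
    - [0, 0, 0, -25, 0, 0, 0]
    - [0, 0, 0, -20, 0, 0, 0]
    - [0, 0, 0, 0, 0, 0, 0]
    - [0, 0, 0, 0, 0, 0, 0]
    - [0, 0, 0, 0, 0, 0, 0]

```text
clock: 12.4
position: [0.4407, 0.1293, 0.0485]
tcp_rot: [-89.9, 0.3, -74.6]
ft_force: [-0.3, 0.8, -0.3]
opening: -0.002
```

>>> servo_tool:
  targets:
    - [0, -3, -1, -8, 0, 0, 0]
    - [0, 0, 0, -8, 0, 0, 0]
    - [0, 0, 0, -7, 0, 0, 0]
    - [0, 0, 0, 0, 0, 0, 0]
    - [0, 0, 0, 0, 0, 0, 0]
    - [0, 0, 0, 0, 0, 0, 0]
    - [0, 0, 0, 0, 0, 0, 0]
    - [0, 0, 0, 0, 0, 0, 0]

```text
clock: 13.2
position: [0.4397, 0.1288, 0.0264]
tcp_rot: [-89.6, 0.3, -74.6]
ft_force: [0.5, 0.1, 0.4]
opening: -0.003
```

```bash
python3 - <<'E'
from h import *
s=read_state();print(s['position'].round(4),s['tcp_rot'].round(1),s['ft_force'].round(2))
th=np.radians(15.2);R=np.array([[np.cos(th),-np.sin(th)],[np.sin(th),np.cos(th)]])
print('local',(s['position'][:2]-[0.7068,0.2001])@R)
p,d,W=pts('scene');cv2.imwrite('pics/s4.png',cv2.resize(p[90:290,150:400,::-1],None,fx=3,fy=3))
E
```

```text
[0.4397 0.1288 0.0264] [-89.6   0.3 -74.6] [0.52 0.13 0.4 ]
local [-0.27644051  0.00118076]
```

View pics/s4.png

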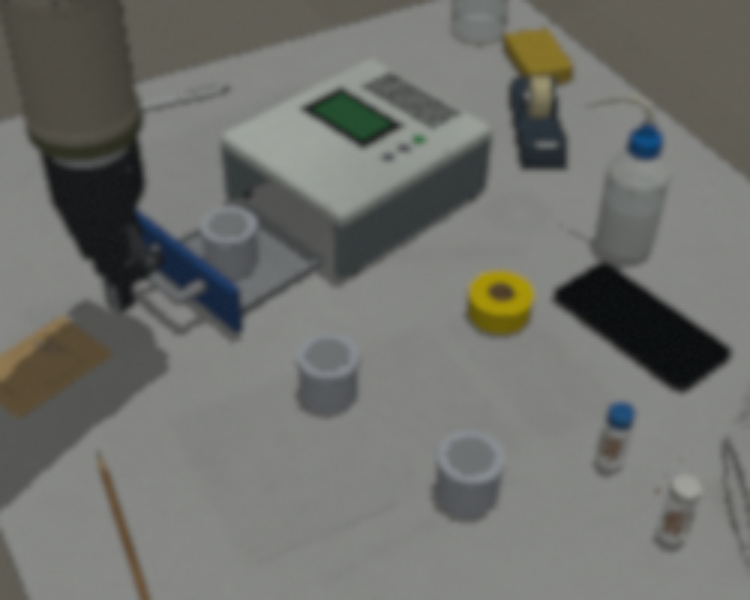

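The closed fingers are just in front of the handle bar, around (120,300). I'll push along the chamber's +x.

>>> servo_tool:
  targets:
    - [0, 6, 1.5, 0, 0, 0, 0]
    - [0, 8, 2, 0, 0, 0, 0]
    - [0, 9.7, 2.6, 0, 0, 0, 0]
    - [0, 9.7, 2.6, 0, 0, 0, 0]
    - [0, 9.7, 2.6, 0, 0, 0, 0]
    - [0, 9.7, 2.6, 0, 0, 0, 0]
    - [0, 9.7, 2.6, 0, 0, 0, 0]
    - [0, 9.7, 2.6, 0, 0, 0, 0]

```text
clock: 14.05
position: [0.516, 0.1487, 0.0258]
tcp_rot: [-89.9, 0.2, -74.6]
ft_force: [-2.1, -1.5, 3.0]
opening: 0.004
```

>>> servo_tool:
  targets:
    - [0, 8, 2.1, 0, 0, 0, 0]
    - [0, 8, 2.1, 0, 0, 0, 0]
    - [0, 6, 1.6, 0, 0, 0, 0]
    - [0, 5, 1.3, 0, 0, 0, 0]
    - [0, 4, 1, 0, 0, 0, 0]
    - [0, 3, 0.8, 0, 0, 0, 0]
    - [0, 2, 0.5, 0, 0, 0, 0]
    - [0, 0, 0, 0, 0, 0, 0]

```text
clock: 14.85
position: [0.5561, 0.1595, 0.0255]
tcp_rot: [-89.9, 0.3, -74.6]
ft_force: [-1.4, 0.0, 0.2]
opening: -0.001
```

```bash
cat > chk.py <<'E'
from h import *
s=read_state();print(s['position'].round(4),s['tcp_rot'].round(1),s['ft_force'].round(2))
th=np.radians(15.2);R=np.array([[np.cos(th),-np.sin(th)],[np.sin(th),np.cos(th)]])
print('local',(s['position'][:2]-[0.7068,0.2001])@R)
p,d,W=pts('top')
L=(W[...,:2]-[0.7068,0.2001])@R
M=(W[...,2]>0.049)&(W[...,2]<0.062)&(L[...,0]>-0.22)&(L[...,0]<-0.1)&(abs(L[...,1])<0.08)&(p[...,2]>p[...,0]+40)
Q=L[M]; print('panel',len(Q),np.percentile(Q[:,0],[2,50,98]) if len(Q) else '', 'home ~ -0.105')
cv2.imwrite('pics/last_top.png',cv2.resize(p[110:280,140:430,::-1],None,fx=2.7,fy=2.7))
p,d,W=pts('scene');cv2.imwrite('pics/last_scene.png',cv2.resize(p[90:290,150:400,::-1],None,fx=3,fy=3))
E
python3 chk.py
```

```text
[0.5561 0.1595 0.0255] [-89.9   0.3 -74.6] [-1.36  0.02  0.16]
local [-0.15604292  0.00032553]
panel 33 [-0.11387399 -0.10951482 -0.10627329] home ~ -0.105
```

About 4–5 mm remain. I'll push gently until the force rises at the stop.

>>> servo_tool:
  targets:
    - [0, 2, 0.5, 0, 0, 0, 0]
    - [0, 2, 0.5, 0, 0, 0, 0]
    - [0, 2, 0.5, 0, 0, 0, 0]
    - [0, 2, 0.5, 0, 0, 0, 0]
    - [0, 2, 0.5, 0, 0, 0, 0]
    - [0, 2, 0.5, 0, 0, 0, 0]
    - [0, 0, 0, 0, 0, 0, 0]
    - [0, 0, 0, 0, 0, 0, 0]

```text
clock: 15.75
position: [0.5618, 0.1608, 0.0243]
tcp_rot: [-90.7, 0.2, -74.6]
ft_force: [-2.5, -0.1, 1.8]
opening: -0.001
```

```bash
python3 chk.py
```

```text
[0.5618 0.1608 0.0243] [-90.7   0.2 -74.6] [-2.45 -0.12  1.76]
local [-1.50181695e-01  1.17957458e-04]
panel 32 [-0.10727622 -0.1042946  -0.10072003] home ~ -0.105
```

>>> servo_tool:
  targets:
    - [0, 3, 0.8, 0, 0, 0, 0]
    - [0, 4, 1, 0, 0, 0, 0]
    - [0, 4, 1, 0, 0, 0, 0]
    - [0, 4, 1, 0, 0, 0, 0]
    - [0, 4, 1, 0, 0, 0, 0]
    - [0, 4, 1, 0, 0, 0, 0]
    - [0, 4, 1, 0, 0, 0, 0]
    - [0, 4, 1, 0, 0, 0, 0]

```text
clock: 16.65
position: [0.5612, 0.1604, 0.0202]
tcp_rot: [-94.7, -0.2, -74.4]
ft_force: [-20.8, -6.5, 14.5]
opening: -0.003
```

```bash
python3 chk.py
```

```text
[0.5612 0.1604 0.0202] [-94.7  -0.2 -74.4] [-20.8   -6.54  14.5 ]
local [-1.50950974e-01 -1.27750641e-04]
panel 25 [-0.1071448  -0.10453046 -0.10073058] home ~ -0.105
```

The panel hasn't moved under about 21 N, so the drawer is home. Backing off and rising clear.

>>> servo_tool:
  targets:
    - [0, -6, -1.6, 0, 0, 0, 0]
    - [0, -10, -2.6, 0, 0, 0, 0]
    - [0, -15, -4, 0, 0, 0, 0]
    - [0, -20, -5, 0, 0, 0, 0]
    - [0, -15, -4, 10, 0, 0, 0]
    - [0, 0, 0, 30, 0, 0, 0]
    - [0, 0, 0, 40, 0, 0, 0]
    - [0, 0, 0, 40, 0, 0, 0]

```text
clock: 17.55
position: [0.4901, 0.1409, 0.1386]
tcp_rot: [-94.8, -0.2, -74.5]
ft_force: [0.4, -0.5, -0.7]
opening: -0.0
```

>>> servo_tool:
  targets:
    - [0, -10, 0, 30, 0, 0, 0]
    - [0, 0, 0, 30, 0, 0, 0]
    - [0, 0, -40, 0, 0, 0, 0]
    - [0, 0, -40, 0, 0, 0, 0]
    - [0, 0, -30, 0, 0, 0, 0]
    - [0, 0, 0, 0, 0, 0, 0]
    - [0, 0, 0, 0, 0, 0, 0]
    - [0, 0, 0, 0, 0, 0, 0]

```text
clock: 18.35
position: [0.4846, 0.0297, 0.2109]
tcp_rot: [-93.1, -0.4, -74.4]
ft_force: [-0.3, 0.6, 0.5]
opening: 0.001
```

```bash
python3 chk.py
```

```text
[0.4846 0.0297 0.2109] [-93.1  -0.4 -74.4] [-0.28  0.62  0.52]
local [-0.25907548 -0.10619473]
panel 65 [-0.10756335 -0.10419838 -0.10101729] home ~ -0.105
```

View pics/last_top.png

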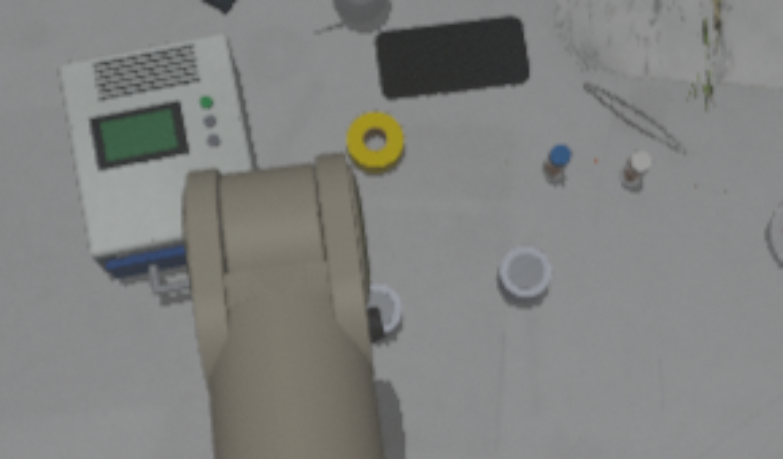

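View pics/last_scene.png

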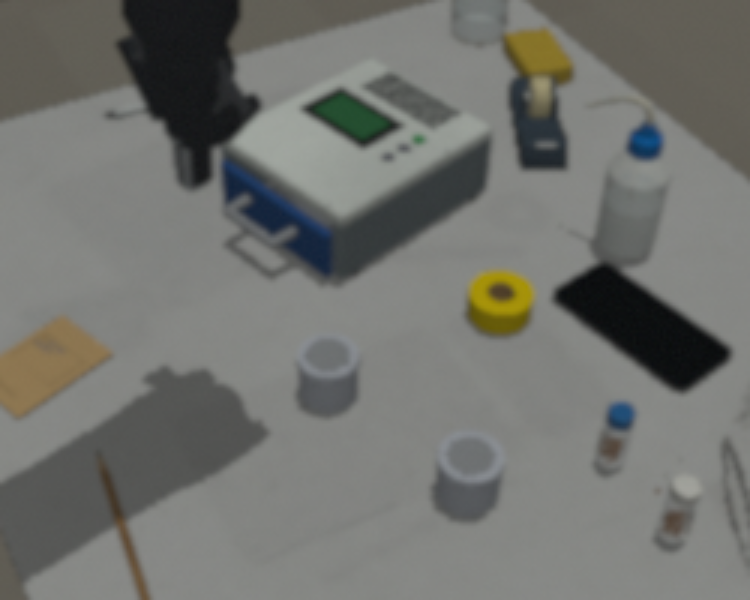

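The blue panel is flush with the housing at (280,215). Both light tins and both vials are unmoved, and the arm is clear. Handing in.

```bash
python3 -c "
from bench import close_job
print(close_job())"
```

```text
the job is handed in; nothing more can be done
None
```

The heavy tin is standing in the check chamber drawer, the drawer is pushed home, and I handed the job in at about 18.5 s of the 72 s allowed.

- **Finding the heavy tin:** The first tin I lifted, the one farthest from the chamber, read about −4 to −4.7 N at the wrist. Unloaded the reading was about −0.5 to 0 N. That puts it at roughly 350–450 g, against 0.6 N for a light tin, so I left the other two untouched.
- **Placing it:** After release, the camera measured the tin standing about 6 mm in front of the drawer floor's centre and 1 mm to the side. The wrist force went back to about 0 N. With the drawer shut, I could not see the tin inside.
- **Closing the drawer:** I pushed the handle until the panel stopped moving under about 21 N. The panel then measured −0.104 m, and I expected about −0.105 m when fully home.
- **Last check:** The two light tins and both vials stood where they began, and the arm was clear of everything. None of my checks failed or disagreed.

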